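Move the remotes to the new dock in reverse order

TASK

Move the four remote controls from the old oak tray into the four bays of the purple dock, in reverse order, so that people on the sofa opposite find them as you see them now: the one that lies leftmost in the tray goes into the dock's rightmost bay, the next one into the bay beside it, and so on. Lay each one keys up, flat and straight along its bay, centred on the pad, either end first. Leave the red pen where it lies.

Things in the scene. Friction and masses are not known exactly. Their poses are not given: they have to be found in the camera images.
- remote_black: black remote control with rows of grey keys, a grey ring and four small red, green, yellow and blue keys: rigid bar 150 x 40 x 20 mm (length x, width y, thickness z), loose, about 0.1 kg. Origin: centre of its underside. Starts keys up on the yellow pad of the old tray, centred within 5 mm, parallel within 0.05 rad; it overhangs the pad on both long sides, to be gripped across its width.
- remote_silver: mid-grey (silver-grey) remote control with black keys and a blue ring: rigid bar 144 x 42 x 20 mm (length x, width y, thickness z), loose, about 0.1 kg. Origin: centre of its underside. Starts keys up on the red pad of the old tray, centred within 5 mm, parallel within 0.05 rad; it overhangs the pad on both long sides, to be gripped across its width.
- remote_white: white remote control with a black ring and grey keys: rigid bar 136 x 37 x 20 mm (length x, width y, thickness z), loose, about 0.1 kg. Origin: centre of its underside. Starts keys up on the green pad of the old tray, centred within 5 mm, parallel within 0.05 rad; it overhangs the pad on both long sides, to be gripped across its width.
- remote_blue: blue remote control with white keys and one yellow key: rigid bar 128 x 38 x 20 mm (length x, width y, thickness z), loose, about 0.1 kg. Origin: centre of its underside. Starts keys up on the orange pad of the old tray, centred within 5 mm, parallel within 0.05 rad; it overhangs the pad on both long sides, to be gripped across its width.
- pad_black: yellow pad, 170 x 28 x 10 mm, fixed on the oak tray under the black remote; marks where it lay. Origin: centre of its underside, on the tray plate (z = 10 mm). x along the bay, roughly away from the robot; y along the row, roughly to the robot's left. The four pads stand in a row at 74 mm pitch. Tray fins: as the dock's.
- pad_silver: red pad, 170 x 28 x 10 mm, fixed on the oak tray under the silver remote; marks where it lay. Origin: centre of its underside, on the tray plate (z = 10 mm). x along the bay, roughly away from the robot; y along the row, roughly to the robot's left. The four pads stand in a row at 74 mm pitch.
- pad_white: green pad, 170 x 28 x 10 mm, fixed on the oak tray under the white remote; marks where it lay. Origin: centre of its underside, on the tray plate (z = 10 mm). x along the bay, roughly away from the robot; y along the row, roughly to the robot's left. The four pads stand in a row at 74 mm pitch.
- pad_blue: orange pad, 170 x 28 x 10 mm, fixed on the oak tray under the blue remote; marks where it lay. Origin: centre of its underside, on the tray plate (z = 10 mm). x along the bay, roughly away from the robot; y along the row, roughly to the robot's left. The four pads stand in a row at 74 mm pitch.
- dock: purple fixed plate 184 x 308 x 10 mm. Origin: centre of its underside, on the table. x along the bays (away from robot), y to its left. Bays: x = 0, y = -111, -37, 37, 111 mm; grey pads 170 x 28, top 20 mm above origin. Fins 12 mm wide at y = -148, -74, 0, 74, 148, |x| = 42 to 82, top 28 mm above origin; none at |x| under 42. Black strip 22 mm high at x = 90 to 120.
- pen: red pen, 140 x 9 x 9 mm, loose, lying along y on the low ledge at the far edge of the oak tray, 104 mm beyond the pads' row line and 10 mm above the table. Origin: centre of its underside. To be left alone.
There are look-alikes about, which are no part of the job. Several things have the shape of the remote_blue; the one meant has the colours described above.

How it is judged:
At the end, for the whole second after the job is handed in: Every remote rests keys up and flat (0.12 rad) on a dock pad, parallel to its bay (0.15 rad, either way round), within 12 mm of the bay centre across and 15 mm along; their left-to-right order is the reverse of that of their pads in the tray (x of remote_black in the frame of dock between -0.015 and 0.015 m and z of remote_black in the frame of dock between 0.016 and 0.024 m and (y of remote_black in the frame of dock between -0.123 and -0.099 m or y of remote_black in the frame of dock between -0.049 and -0.025 m or y of remote_black in the frame of dock between 0.025 and 0.049 m or y of remote_black in the frame of dock between 0.099 and 0.123 m) and angle between each of remote_black, remote_silver, remote_white, remote_blue's own z axis and vertical below 0.12 rad and angle between the x axis of each of remote_black, remote_silver, remote_white, remote_blue and the x axis of dock, either way round below 0.15 rad and linear speed of each of remote_black, remote_silver, remote_white, remote_blue below 0.02 m/s and angular speed of each of remote_black, remote_silver, remote_white, remote_blue below 0.2 rad/s and x of remote_silver in the frame of dock between -0.015 and 0.015 m and z of remote_silver in the frame of dock between 0.016 and 0.024 m and (y of remote_silver in the frame of dock between -0.123 and -0.099 m or y of remote_silver in the frame of dock between -0.049 and -0.025 m or y of remote_silver in the frame of dock between 0.025 and 0.049 m or y of remote_silver in the frame of dock between 0.099 and 0.123 m) and x of remote_white in the frame of dock between -0.015 and 0.015 m and z of remote_white in the frame of dock between 0.016 and 0.024 m and (y of remote_white in the frame of dock between -0.123 and -0.099 m or y of remote_white in the frame of dock between -0.049 and -0.025 m or y of remote_white in the frame of dock between 0.025 and 0.049 m or y of remote_white in the frame of dock between 0.099 and 0.123 m) and x of remote_blue in the frame of dock between -0.015 and 0.015 m and z of remote_blue in the frame of dock between 0.016 and 0.024 m and (y of remote_blue in the frame of dock between -0.123 and -0.099 m or y of remote_blue in the frame of dock between -0.049 and -0.025 m or y of remote_blue in the frame of dock between 0.025 and 0.049 m or y of remote_blue in the frame of dock between 0.099 and 0.123 m) and ((y of pad_black in the frame of pad_silver above 0 m and ((y of remote_black in the frame of dock below -0.074 m and y of remote_silver in the frame of dock above -0.074 m) or (y of remote_black in the frame of dock below 0 m and y of remote_silver in the frame of dock above 0 m) or (y of remote_black in the frame of dock below 0.074 m and y of remote_silver in the frame of dock above 0.074 m))) or (y of pad_black in the frame of pad_silver below 0 m and ((y of remote_silver in the frame of dock below -0.074 m and y of remote_black in the frame of dock above -0.074 m) or (y of remote_silver in the frame of dock below 0 m and y of remote_black in the frame of dock above 0 m) or (y of remote_silver in the frame of dock below 0.074 m and y of remote_black in the frame of dock above 0.074 m)))) and ((y of pad_black in the frame of pad_white above 0 m and ((y of remote_black in the frame of dock below -0.074 m and y of remote_white in the frame of dock above -0.074 m) or (y of remote_black in the frame of dock below 0 m and y of remote_white in the frame of dock above 0 m) or (y of remote_black in the frame of dock below 0.074 m and y of remote_white in the frame of dock above 0.074 m))) or (y of pad_black in the frame of pad_white below 0 m and ((y of remote_white in the frame of dock below -0.074 m and y of remote_black in the frame of dock above -0.074 m) or (y of remote_white in the frame of dock below 0 m and y of remote_black in the frame of dock above 0 m) or (y of remote_white in the frame of dock below 0.074 m and y of remote_black in the frame of dock above 0.074 m)))) and ((y of pad_black in the frame of pad_blue above 0 m and ((y of remote_black in the frame of dock below -0.074 m and y of remote_blue in the frame of dock above -0.074 m) or (y of remote_black in the frame of dock below 0 m and y of remote_blue in the frame of dock above 0 m) or (y of remote_black in the frame of dock below 0.074 m and y of remote_blue in the frame of dock above 0.074 m))) or (y of pad_black in the frame of pad_blue below 0 m and ((y of remote_blue in the frame of dock below -0.074 m and y of remote_black in the frame of dock above -0.074 m) or (y of remote_blue in the frame of dock below 0 m and y of remote_black in the frame of dock above 0 m) or (y of remote_blue in the frame of dock below 0.074 m and y of remote_black in the frame of dock above 0.074 m)))) and ((y of pad_silver in the frame of pad_white above 0 m and ((y of remote_silver in the frame of dock below -0.074 m and y of remote_white in the frame of dock above -0.074 m) or (y of remote_silver in the frame of dock below 0 m and y of remote_white in the frame of dock above 0 m) or (y of remote_silver in the frame of dock below 0.074 m and y of remote_white in the frame of dock above 0.074 m))) or (y of pad_silver in the frame of pad_white below 0 m and ((y of remote_white in the frame of dock below -0.074 m and y of remote_silver in the frame of dock above -0.074 m) or (y of remote_white in the frame of dock below 0 m and y of remote_silver in the frame of dock above 0 m) or (y of remote_white in the frame of dock below 0.074 m and y of remote_silver in the frame of dock above 0.074 m)))) and ((y of pad_silver in the frame of pad_blue above 0 m and ((y of remote_silver in the frame of dock below -0.074 m and y of remote_blue in the frame of dock above -0.074 m) or (y of remote_silver in the frame of dock below 0 m and y of remote_blue in the frame of dock above 0 m) or (y of remote_silver in the frame of dock below 0.074 m and y of remote_blue in the frame of dock above 0.074 m))) or (y of pad_silver in the frame of pad_blue below 0 m and ((y of remote_blue in the frame of dock below -0.074 m and y of remote_silver in the frame of dock above -0.074 m) or (y of remote_blue in the frame of dock below 0 m and y of remote_silver in the frame of dock above 0 m) or (y of remote_blue in the frame of dock below 0.074 m and y of remote_silver in the frame of dock above 0.074 m)))) and ((y of pad_white in the frame of pad_blue above 0 m and ((y of remote_white in the frame of dock below -0.074 m and y of remote_blue in the frame of dock above -0.074 m) or (y of remote_white in the frame of dock below 0 m and y of remote_blue in the frame of dock above 0 m) or (y of remote_white in the frame of dock below 0.074 m and y of remote_blue in the frame of dock above 0.074 m))) or (y of pad_white in the frame of pad_blue below 0 m and ((y of remote_blue in the frame of dock below -0.074 m and y of remote_white in the frame of dock above -0.074 m) or (y of remote_blue in the frame of dock below 0 m and y of remote_white in the frame of dock above 0 m) or (y of remote_blue in the frame of dock below 0.074 m and y of remote_white in the frame of dock above 0.074 m))))); the robot touches nothing.
It fails at once if the pen was moved by more than 20 mm (distance of pen from where it was at the start of the episode above 0.02 m).
It also fails if it takes over 112 s, if anything falls off the work surface, if the arm or the gripper's body presses on something with over 40 N, if the wrist force passes 120 N, or if a joint passes its speed limit or range.

ROBOT

A 7-joint arm with a two-finger parallel gripper is mounted at the origin on the work surface. World frame = base frame: x ahead of the robot, y to its left, z up, the work surface at z = 0. Lengths are in m, angles in rad, forces in N, time in s.
With the tool pointing down it reaches from about 0.425 to 0.875 m from the base axis. Payload 4.7 kg.
Tool frame: the origin (TCP) lies at the very end of the fingers, on their centre line; the grasp point (between the pads) lies behind it (ctrl.tcp_to_grasp is the z of the grasp point in the tool frame, in m); z points along the fingers, y is the line along which they close (so a half turn about z gives the same grasp; the last joint's range is limited). The gripper opens to 87 mm and grips with 3 to 60 N. Pads are 19 mm wide; open, the fingers measure 117 mm over their backs; the gripper's body (75 mm by 190 mm) begins 51 mm behind the grasp point.
Start: joints at [1.282, 0.321, -0.07, 1.45, 0.023, 1.371, -0.057], TCP at [0.194, -0.62, 0.223] pointing down, gripper open.
Joint ranges: [-2.86, 2.86], [-0.3, 2.09], [-1.38, 1.24], [0.06, 2.45], [-1.56, 4.7], [0.09, 2.05], [-2.69, 2.69]. Speed limits (rad/s): [2.57, 2.57, 3.14, 3.14, 3.14, 3.14, 3.14].

INTERFACE

Orientations are given as a rotation vector (axis times angle).
In Python, from bench import ctrl gives the robot as it stands.
- The arm moves only by the tool step_arm, never from a script. Its argument "targets" is a list of rows, each a list of 7 numbers: the shift along the world's x, y, z in cm, then the turn, a rotation vector about the world's x, y, z in degrees, then the opening, from 0 (shut) to 1 (fully open). A call has exactly 5 rows; each row shifts and turns the commanded pose from where the row before left it; what a row does not reach is not made up. A row lasts 1/12 s, in which the tool goes at most 41.7 mm and 7.16 degrees, less where a joint would pass 70% of its speed; a pose out of reach is approached as far as the arm can. A call with a gripper value outside its range is refused whole. The fingers move at their own pace and stop on an object; "force" is the grip in N (left out, the last holds). Time passes only in rows, so rows that do not move let the fingers close, or fill a call up. It gives the time, the measured TCP pose, the force, the opening and the grip force at its end, in the units of the state.
- ctrl.get_state(): the state, without advancing time (a new reading comes with each control period).
- ctrl.get_image(name): name is "scene" or "top"; returns (picture, depth): 384x512x3 uint8, red, green, blue; 384x512 float32, m along the optical axis (not along the pixel's ray), 0 where there is no reading.
- ctrl.camera_params(name): a dict with "intrinsics" (3x3 intrinsics, pixels), "distortion" ([k1, k2, p1, p2, k3] as OpenCV has them; the pictures are not rectified), "rvec" (rotation vector, rad) and "tvec" (3), from world to camera coordinates, as OpenCV has them. Camera axes: x right, y down, z forward; pixel columns grow to the right and rows downward; lengths in m; the calibration is good to about 2 mm. A picture is of the moment at which its call begins. camera_params takes no time and is no camera call.
- ctrl.close_job(): hands the job in; it is judged then, once.
The state is a dict: "time": time; "joint_positions": joint angles; "qd": joint speeds; "joint_torque": joint torques, N m; "position": TCP position; "tool_rot": TCP orientation; "ft_force": force on the tool from outside, world axes, zero at the start; "torque": the same for the moment, N m; "grip_width": opening from 0.0 (shut) to 1.0 (fully open); "grip_force": force on a finger pad.
Only numpy, scipy, OpenCV 4.12 (cv2) and the standard library are available. Lean on these libraries where they do the work, as an engineer would, in place of code of your own. Each camera call takes 0.05 s, during which the arm holds its last target. There are 200 camera calls.

## Working session

There is one attempt and no reset: what is moved stays moved. The work goes in short steps, Python scripts to look and compute and a tool call to move; the robot and the scene stay as the last step left them, time stands still between calls to the robot, and variables do not carry over. Pictures are saved under pics/ and viewed, at most 14 in all, crops included, and the job is handed in when it is done.

Besides the shell and the picture viewer there is one more tool, called after "Request:" by a JSON object that holds its "method" and its "body". step_arm: Moves the arm, as the interface text tells. Its arguments: {"type":"object","properties":{"targets":{"type":"array"},"force":{"type":"number"}},"required":["targets"]}

```bash
mkdir -p pics
python3 - <<'E'
from bench import ctrl
import cv2,numpy as np
for n in("scene","top"):
    p,d=ctrl.get_image(n); np.savez(f"{n}.npz",p=p,d=d)
    cv2.imwrite(f"pics/{n}0.png",cv2.resize(p[:,:,::-1],(800,600),interpolation=cv2.INTER_CUBIC))
    print(n,ctrl.camera_params(n))
s=ctrl.get_state();print(s,ctrl.tcp_to_grasp)
E
```

```text
scene {'intrinsics': array([[367.85545314,   0.        , 252.84248976],
       [  0.        , 367.85545314, 195.38802522],
       [  0.        ,   0.        ,   1.        ]]), 'distortion': array([0.02638036, 0.        , 0.        , 0.        , 0.        ]), 'rvec': array([ 0.87496146,  2.43384355, -1.15055299]), 'tvec': array([ 0.37216373, -0.12386665,  1.21131417])}
top {'intrinsics': array([[414.78420982,   0.        , 253.1801594 ],
       [  0.        , 414.78420982, 189.78462036],
       [  0.        ,   0.        ,   1.        ]]), 'distortion': array([-0.13783806,  0.        ,  0.        ,  0.        ,  0.        ]), 'rvec': array([ 2.11443179, -2.14761546,  0.14967282]), 'tvec': array([-0.03797609,  0.46578274,  1.19636832])}
{'time': 0.1, 'joint_positions': array([ 1.28210374,  0.32176988, -0.07009255,  1.45154641,  0.02257565,
        1.37077615, -0.05689485]), 'qd': array([-0.00141255, -0.00290998, -0.00171956, -0.00174038, -0.0005156 ,
        0.00230275, -0.00080871]), 'joint_torque': array([-1.32502337e-04, -4.92569089e+01, -4.05560900e-01, -3.13397062e+01,
       -6.40646322e-02,  3.95045348e-02,  5.12594272e-05]), 'position': array([ 0.19364391, -0.6199765 ,  0.22156059]), 'tool_rot': array([-3.10398579e+00, -4.73611851e-01,  5.06323212e-04]), 'ft_force': array([0.10067641, 0.07293442, 0.07719185]), 'torque': array([-0.00539566, -0.00101654,  0.0181849 ]), 'grip_force': 0.0, 'grip_width': 0.9954900707142474} -0.0187
```

View pics/scene0.png

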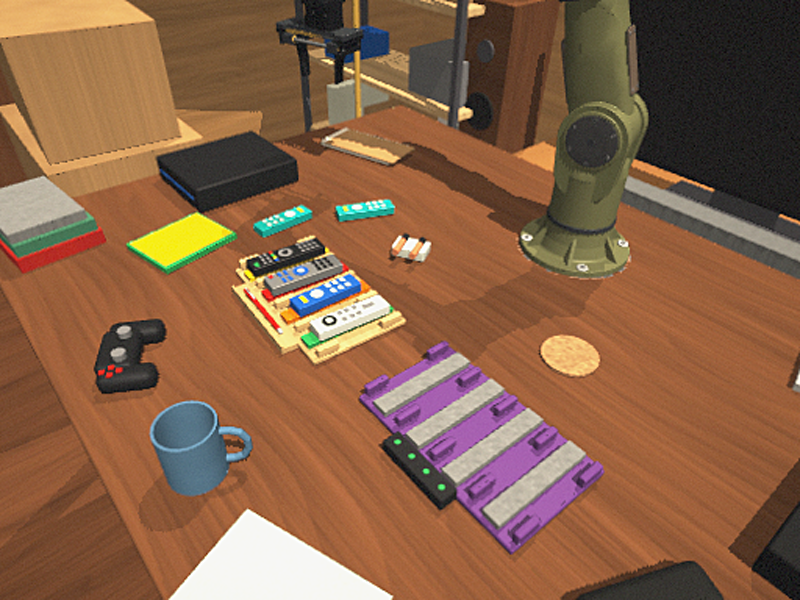

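View pics/top0.png

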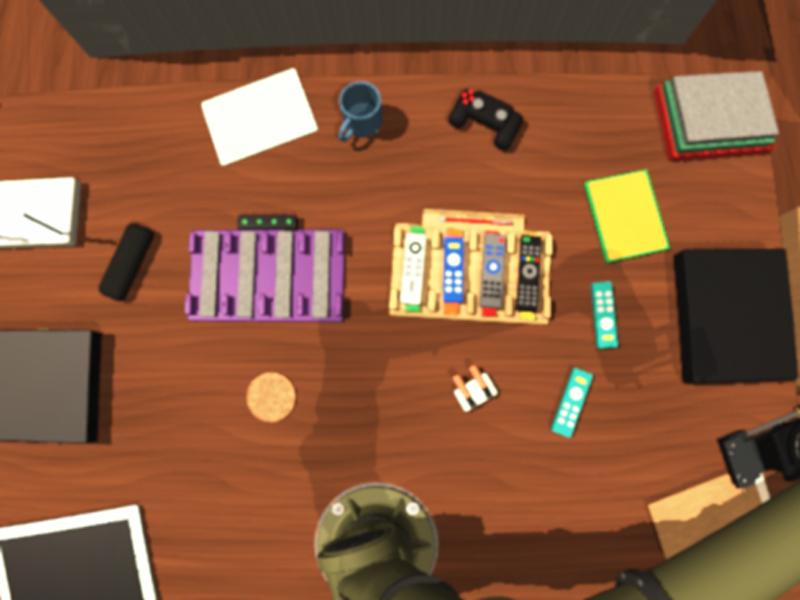

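The top view shows, left to right in the tray (800x600 px): white (412,270), blue (453,270), silver (492,270) and black (530,270). The pen is at (475,220). The dock is at (267,275), with its black strip on the far side.

Things shaped like remote_blue: teal (605,315), teal (572,403) and blue (453,270). Only the last is blue with white keys and one yellow key, on the orange pad. I'll confirm it in a crop while measuring.

```bash
cat > h.py <<'E'
from bench import ctrl
import cv2,numpy as np
def rays(n,uv):
    c=ctrl.camera_params(n);R=cv2.Rodrigues(c["rvec"])[0]
    q=cv2.undistortPoints(np.float64(uv).reshape(-1,1,2),c["intrinsics"],c["distortion"])[:,0]
    return -R.T@c["tvec"],np.c_[q,np.ones(len(q))]@R
def onplane(n,uv,z):
    o,d=rays(n,uv); return (o+d*((z-o[2])/d[:,2])[:,None])[:,:2]
def world(n,d):
    v,u=np.mgrid[:384,:512]; o,r=rays(n,np.c_[u.ravel(),v.ravel()]); return (o+r*d.reshape(-1,1)).reshape(384,512,3)
def rect(n,m,z):
    "min-area rect of mask on plane z: centre, long side, short side, yaw of long axis from world x (deg)"
    c=max(cv2.findContours(m.astype(np.uint8),0,cv2.CHAIN_APPROX_NONE)[0],key=cv2.contourArea)
    r=cv2.minAreaRect((onplane(n,c,z)*1000).astype(np.float32)); b=cv2.boxPoints(r)
    e=[b[1]-b[0],b[2]-b[1]]; e=max(e,key=np.linalg.norm); a=np.degrees(np.arctan2(e[1],e[0]))
    return np.round([*r[0],max(r[1]),min(r[1]),(a+90)%180-90],1)
E
python3 - <<'E'
from h import *
for n in("top","scene"):
    f=np.load(n+".npz");p,d=f["p"],f["d"];W=world(n,d)
    x,y,z=W[...,0],W[...,1],W[...,2]
    hsv=cv2.cvtColor(p,cv2.COLOR_RGB2HSV);H,S,V=[hsv[...,i].astype(int) for i in range(3)]
    k,l,st,ce=cv2.connectedComponentsWithStats(((z>.033)&(z<.048)&(d>0)).astype(np.uint8),connectivity=4)
    print(n)
    for i in range(1,k):
        if 60<st[i,4]<4000: print("hi",ce[i].round(),st[i,4],rect(n,l==i,.04),np.median(z[l==i]).round(4))
    pur=(H>130)&(H<155)&(S>80); print("purple",pur.sum(),rect(n,cv2.morphologyEx(pur.astype(np.uint8),cv2.MORPH_CLOSE,np.ones((15,15))),.01))
    ys,xs=np.nonzero(pur);box=np.zeros_like(pur);box[ys.min():ys.max(),xs.min():xs.max()]=1
    k,l,st,ce=cv2.connectedComponentsWithStats((box&(S<70)&(V>90)).astype(np.uint8),connectivity=4)
    for i in range(1,k):
        if st[i,4]>100: print("pad",ce[i].round(),st[i,4],rect(n,l==i,.02),np.median(z[l==i]).round(4))
p=np.load("top.npz")["p"];cv2.imwrite("pics/crop.png",cv2.resize(p[125:215,240:360,::-1],None,fx=6,fy=6,interpolation=cv2.INTER_CUBIC))
E
```

```text
top
hi [447.  86.] 199 [ 783.3 -684.6  258.8  128.2   59.5] 0.0395
hi [313.  69.] 419 [ 845.6 -239.1  128.7   59.5   62.5] 0.0366
hi [ 21. 135.] 1294 [657.1 701.8 172.9 137.2  89.9] 0.0355
hi [ 78. 166.] 466 [549.6 494.4 142.6  50.2 -23.3] 0.0353
hi [264. 171.] 550 [520.3 -79.6 136.5  36.8  -6.3] 0.0405
hi [315. 172.] 639 [ 514.5 -230.6  144.1   42.4   -5.1] 0.0405
hi [338. 175.] 661 [ 507.1 -299.3  148.7   41.1   -6.6] 0.0401
hi [290. 172.] 540 [ 517.2 -155.8  128.    36.1   -1.8] 0.0403
hi [437. 199.] 175 [ 4.285e+02 -6.011e+02  2.376e+02  1.020e+01  5.000e-01] 0.0405
hi [ 57. 257.] 144 [270.5 551.8 160.2  15.7  -1.5] 0.0425
purple 2836 [519.7 212.8 307.8 179.8  89.2]
pad [157. 175.] 586 [521.2 248.1 172.2  33.6  -1.3] 0.0192
pad [181. 175.] 588 [518.2 174.5 174.4  32.5  -1.3] 0.02
pad [134. 175.] 563 [521.2 322.3 169.9  32.7  -1.1] 0.0197
pad [205. 176.] 583 [515.2 100.5 170.6  32.4  -1.2] 0.0195
pad [264. 172.] 589 [523.8 -78.4 140.4  39.5  -6.1] 0.0402
scene
hi [134.   5.] 192 [-2.9540e+02 -2.1982e+03  6.0580e+02  8.4400e+01 -4.0000e-01] 0.0404
hi [326.  31.] 149 [-898.  -953.6 
[... 991 characters left out ...]
  23.7   43.1] -0.0991
pad [218.  65.] 427 [ -87.2 -955.5  382.3   87.8   53.2] -0.4021
pad [237.  61.] 173 [-187.6 -904.6  279.2   84.8   52.6] -0.3972
pad [222.  94.] 101 [ 105.8 -646.1  256.7  100.9   78.4] 0.0056
pad [458. 139.] 1267 [-315.5  115.6  416.    83.1   89.5] -0.2373
pad [195. 176.] 498 [ 504.7 -244.9  151.4   62.7   -6.1] 0.0396
pad [224. 203.] 692 [511.8 -90.  147.   57.7  -7. ] 0.04
pad [269. 245.] 808 [518.  103.6 174.8  36.   -1.3] 0.0205
pad [291. 264.] 903 [519.8 176.9 174.3  34.5  -1.3] 0.0206
pad [314. 285.] 1016 [521.3 250.4 174.3  33.3  -1.3] 0.0208
pad [341. 309.] 1202 [522.9 323.9 174.1  33.1  -1.3] 0.021
pad [173. 363.] 4033 [816.  201.7 235.3 101.6 -40. ] 0.0048
```

View pics/crop.png

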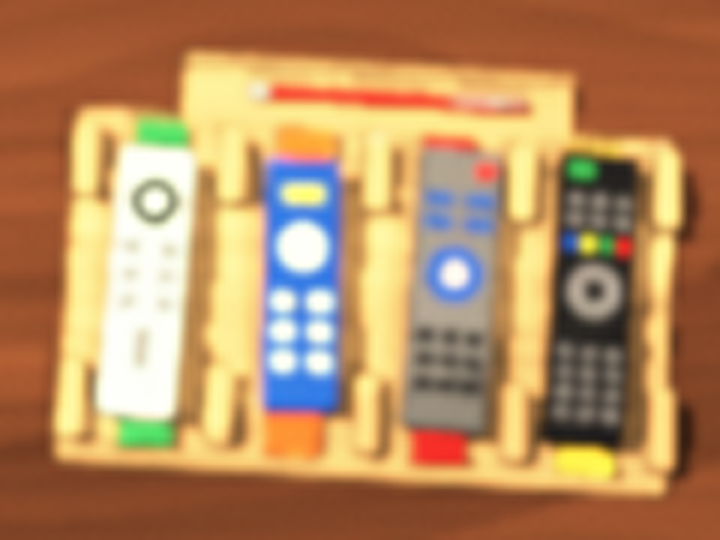

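The crop confirms the blue remote: blue body, white keys, one yellow key, on the orange pad (300,290 in the crop). Remote and pad sizes and heights agree with the description in both views.

Targets (mm):

| Remote | Tray position | Yaw | Dock bay |
|---|---|---|---|
| black | (509.5, -297.5) | -6.4° | y 323 |
| silver | (516, -228) | -6° | y 249 |
| blue | (519, -154) | -2.3° | y 175.7 |
| white | (522, -77.5) | -6.3° | y 102 |

I'll move black first.

Request:
{"method": "step_arm", "body": {"targets": [[2.1, 2.15, 0, 0, 0, -1.56, 0.64], [2.1, 2.15, 0, 0, 0, -1.56, 0.64], [2.1, 2.15, 0, 0, 0, -1.56, 0.64], [2.1, 2.15, 0, 0, 0, -1.56, 0.64], [2.1, 2.15, 0, 0, 0, -1.56, 0.64]], "force": 20}}

```text
time: 0.52
position: [0.2994, -0.5116, 0.2221]
tool_rot: [-3.13, -0.259, 0.001]
ft_force: [0.6, -0.8, 0.2]
grip_width: 0.71
grip_force: 0.0
```

Request:
{"method": "step_arm", "body": {"targets": [[2.1, 2.15, 0, 0, 0, -1.56, 0.64], [2.1, 2.15, 0, 0, 0, -1.56, 0.64], [2.1, 2.15, 0, 0, 0, -1.56, 0.64], [2.1, 2.15, 0, 0, 0, -1.56, 0.64], [2.1, 2.15, 0, 0, 0, -1.56, 0.64]]}}

```text
time: 0.93
position: [0.4044, -0.4041, 0.2222]
tool_rot: [-3.141, -0.046, 0.001]
ft_force: [1.1, -0.1, 0.8]
grip_width: 0.64
grip_force: 0.0
```

Request:
{"method": "step_arm", "body": {"targets": [[2.1, 2.15, -2, 0, 0, -1.56, 0.64], [2.1, 2.15, -3, 0, 0, -1.56, 0.64], [2.1, 2.15, -3, 0, 0, -1.56, 0.64], [2.1, 2.15, -2, 0, 0, -1.56, 0.64], [2.1, 2.15, -2, 0, 0, -1.56, 0.64]]}}

```text
time: 1.35
position: [0.5079, -0.2972, 0.1017]
tool_rot: [-3.136, 0.168, 0.003]
ft_force: [1.1, -0.9, 0.9]
grip_width: 0.638
grip_force: 0.0
```

Request:
{"method": "step_arm", "body": {"targets": [[0, 0, 0, 0, 0, 0, 0.64], [0, 0, 0, 0, 0, 0, 0.64], [0, 0, 0, 0, 0, 0, 0.64], [0, 0, 0, 0, 0, 0, 0.64], [0, 0, 0, 0, 0, 0, 0.64]]}}

```text
time: 1.77
position: [0.5075, -0.3006, 0.1046]
tool_rot: [3.136, -0.17, 0.001]
ft_force: [-0.3, -0.2, -0.1]
grip_width: 0.64
grip_force: 0.0
```

Request:
{"method": "step_arm", "body": {"targets": [[0.2, 0.3, -1.5, 0, 0, 0, 0.64], [0, 0, -1.5, 0, 0, 0, 0.64], [0, 0, -1, 0, 0, 0, 0.64], [0, 0, 0, 0, 0, 0, 0.64], [0, 0, 0, 0, 0, 0, 0.64]]}}

```text
time: 2.18
position: [0.5094, -0.2964, 0.0637]
tool_rot: [3.137, -0.168, -0.001]
ft_force: [0.1, -0.7, -0.5]
grip_width: 0.639
grip_force: 0.0
```

Run:
```python
from h import *
a=[]
for i in range(4):
    p,d=ctrl.get_image("top"); s=ctrl.get_state(); print(s["position"].round(4),s["time"])
cv2.imwrite("pics/c1.png",cv2.resize(p[100:230,220:390,::-1],None,fx=4.5,fy=4.5,interpolation=cv2.INTER_CUBIC))
```

```text
[ 0.5101 -0.2965  0.0643] 2.2333
[ 0.5104 -0.2965  0.0647] 2.2833
[ 0.5106 -0.2964  0.0648] 2.3333
[ 0.5106 -0.2963  0.0648] 2.3833
```

View pics/c1.png

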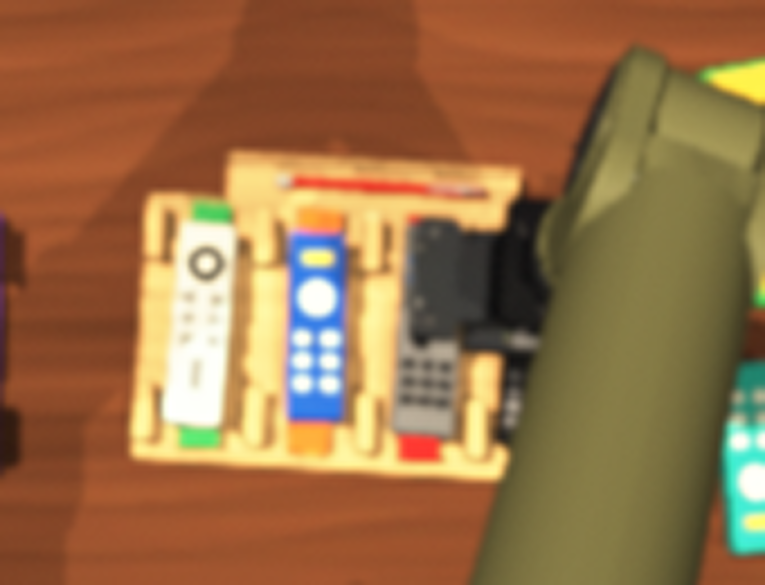

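The gripper (470,280 in the crop) is aligned over the black remote, and the pen at (385,187) is untouched. Position settles within 1-2 mm, so I'll descend and grip.

Request:
{"method": "step_arm", "body": {"targets": [[0, 0, -1.5, 0, 0, 0, 0.64], [0, 0, -1.5, 0, 0, 0, 0.64], [0, 0, -1.2, 0, 0, 0, 0.64], [0, 0, -0.5, 0, 0, 0, 0.64], [0, 0, 0, 0, 0, 0, 0.64]]}}

```text
time: 2.8
position: [0.5091, -0.2953, 0.0155]
tool_rot: [-3.136, 0.166, 0.003]
ft_force: [-0.7, 1.0, -0.0]
grip_width: 0.642
grip_force: 0.0
```

Request:
{"method": "step_arm", "body": {"targets": [[0, 0, 0, 0, 0, 0, 0.64], [0, 0, 0, 0, 0, 0, 0.3], [0, 0, 0, 0, 0, 0, 0.3], [0, 0, 0, 0, 0, 0, 0.3], [0, 0, 0, 0, 0, 0, 0.3]]}}

```text
time: 3.22
position: [0.5105, -0.2965, 0.0176]
tool_rot: [3.136, -0.166, 0.002]
ft_force: [-0.0, -0.8, 1.4]
grip_width: 0.454
grip_force: 20.0
```

Request:
{"method": "step_arm", "body": {"targets": [[0, 0, 1, 0, 0, 0, 0.3], [0, 0, 2, 0, 0, 0, 0.3], [0, 0, 2.5, 0, 0, 0, 0.3], [0, 0, 2, 0, 0, 0, 0.3], [0, 0, 1, 0, 0, 0, 0.3]]}}

```text
time: 3.63
position: [0.5114, -0.2961, 0.1051]
tool_rot: [3.135, -0.165, 0.006]
ft_force: [0.5, -0.8, -0.3]
grip_width: 0.458
grip_force: 20.0
```

Request:
{"method": "step_arm", "body": {"targets": [[0.05, 2, 0, 0, 0, 0.25, 0.3], [0.05, 3, 0, 0, 0, 0.25, 0.3], [0.05, 3.2, 0, 0, 0, 0.25, 0.3], [0.05, 3.2, 0, 0, 0, 0.25, 0.3], [0.05, 3.2, 0, 0, 0, 0.25, 0.3]]}}

```text
time: 4.05
position: [0.5119, -0.1481, 0.1015]
tool_rot: [-3.139, 0.132, 0.001]
ft_force: [1.2, 0.4, -0.8]
grip_width: 0.457
grip_force: 20.0
```

Request:
{"method": "step_arm", "body": {"targets": [[0.05, 3.2, 0, 0, 0, 0.25, 0.3], [0.05, 3.2, 0, 0, 0, 0.25, 0.3], [0.05, 3.2, 0, 0, 0, 0.25, 0.3], [0.05, 3.2, 0, 0, 0, 0.25, 0.3], [0.05, 3.2, 0, 0, 0, 0.25, 0.3]]}}

```text
time: 4.47
position: [0.5143, 0.0118, 0.1017]
tool_rot: [3.14, -0.097, -0.001]
ft_force: [1.1, 0.3, -1.6]
grip_width: 0.456
grip_force: 20.0
```

Request:
{"method": "step_arm", "body": {"targets": [[0.05, 3.2, 0, 0, 0, 0.25, 0.3], [0.05, 3.2, 0, 0, 0, 0.25, 0.3], [0.05, 3.2, 0, 0, 0, 0.25, 0.3], [0.05, 3.2, 0, 0, 0, 0.25, 0.3], [0.05, 3.2, 0, 0, 0, 0.25, 0.3]]}}

```text
time: 4.88
position: [0.5168, 0.1716, 0.1016]
tool_rot: [3.14, -0.063, -0.001]
ft_force: [-0.2, -0.8, -1.7]
grip_width: 0.455
grip_force: 20.0
```

Request:
{"method": "step_arm", "body": {"targets": [[0.05, 3.2, 0, 0, 0, 0.25, 0.3], [0.05, 3.2, 0, 0, 0, 0.25, 0.3], [0.05, 3, 0, 0, 0, 0.25, 0.3], [0.05, 2.5, 0, 0, 0, 0.25, 0.3], [0.05, 1.3, 0, 0, 0, 0.25, 0.3]]}}

```text
time: 5.3
position: [0.5184, 0.3064, 0.1017]
tool_rot: [-3.139, 0.022, 0.002]
ft_force: [-0.3, 1.2, 0.3]
grip_width: 0.459
grip_force: 20.0
```

Request:
{"method": "step_arm", "body": {"targets": [[0, 0, 0, 0, 0, 0, 0.3], [0, 0, 0, 0, 0, 0, 0.3], [0, 0, 0, 0, 0, 0, 0.3], [0, 0, 0, 0, 0, 0, 0.3], [0, 0, 0, 0, 0, 0, 0.3]]}}

```text
time: 5.72
position: [0.5206, 0.3002, 0.1016]
tool_rot: [3.14, -0.033, 0.0]
ft_force: [-0.3, -0.6, -1.6]
grip_width: 0.458
grip_force: 20.0
```

Request:
{"method": "step_arm", "body": {"targets": [[0.2, 1.2, 0, 0, 0, 0, 0.3], [0, 1.1, -1, 0, 0, 0, 0.3], [0, 0, -2, 0, 0, 0, 0.3], [0, 0, -2, 0, 0, 0, 0.3], [0, 0, 0, 0, 0, 0, 0.3]]}}

```text
time: 6.13
position: [0.5189, 0.3248, 0.0471]
tool_rot: [3.138, -0.026, -0.011]
ft_force: [-1.5, -1.2, -2.0]
grip_width: 0.459
grip_force: 20.0
```

Request:
{"method": "step_arm", "body": {"targets": [[0, 0, 0, 0, 0, 0, 0.3], [0, 0, 0, 0, 0, 0, 0.3], [0, 0, 0, 0, 0, 0, 0.3], [0, 0, 0, 0, 0, 0, 0.3], [0, 0, 0, 0, 0, 0, 0.3]]}}

```text
time: 6.55
position: [0.5227, 0.3256, 0.0528]
tool_rot: [-3.141, 0.029, -0.002]
ft_force: [0.5, -0.3, -1.5]
grip_width: 0.457
grip_force: 20.0
```

Request:
{"method": "step_arm", "body": {"targets": [[0, -0.2, -1, 0, 0, 0, 0.3], [0, 0, -1.2, 0, 0, 0, 0.3], [0, 0, -0.8, 0, 0, 0, 0.3], [0, 0, -0.3, 0, 0, 0, 0.3], [0, 0, 0, 0, 0, 0, 0.3]]}}

```text
time: 6.97
position: [0.5213, 0.3226, 0.0177]
tool_rot: [3.14, -0.029, -0.003]
ft_force: [0.3, 0.3, -0.8]
grip_width: 0.459
grip_force: 20.0
```

Request:
{"method": "step_arm", "body": {"targets": [[0, 0, 0, 0, 0, 0, 0.3], [0, 0, -0.1, 0, 0, 0, 0.3], [0, 0, 0, 0, 0, 0, 0.3], [0, 0, 0, 0, 0, 0, 0.3], [0, 0, 0, 0, 0, 0, 0.3]]}}

```text
time: 7.38
position: [0.5219, 0.3233, 0.0176]
tool_rot: [3.141, -0.029, -0.0]
ft_force: [-0.6, -0.8, -0.5]
grip_width: 0.461
grip_force: 20.0
```

Request:
{"method": "step_arm", "body": {"targets": [[0, 0, 0, 0, 0, 0, 0.64], [0, 0, 0, 0, 0, 0, 0.64], [0, 0, 0, 0, 0, 0, 0.64], [0, 0, 1, 0, 0, 0, 0.64], [0, 0, 2, 0, 0, 0, 0.64]]}}

```text
time: 7.8
position: [0.5204, 0.322, 0.0461]
tool_rot: [3.139, -0.029, -0.007]
ft_force: [0.3, -0.2, 0.8]
grip_width: 0.634
grip_force: 0.0
```

Request:
{"method": "step_arm", "body": {"targets": [[0, 0, 3, 0, 0, 0, 0.64], [0, -1, 2.5, 0, 0, 0, 0.64], [0, -3.2, 0, 0, 0, -0.3, 0.64], [0, -3.2, 0, 0, 0, -0.3, 0.64], [0, -3.2, 0, 0, 0, -0.3, 0.64]]}}

```text
time: 8.22
position: [0.5224, 0.2169, 0.1043]
tool_rot: [-3.141, 0.051, -0.004]
ft_force: [0.5, -0.6, -0.3]
grip_width: 0.635
grip_force: 0.0
```

Request:
{"method": "step_arm", "body": {"targets": [[0, -3.2, 0, 0, 0, -0.3, 0.64], [0, -3.2, 0, 0, 0, -0.3, 0.64], [0, -3.2, 0, 0, 0, -0.3, 0.64], [0, -3.2, 0, 0, 0, -0.3, 0.64], [0, -3.2, 0, 0, 0, -0.3, 0.64]]}}

```text
time: 8.63
position: [0.5221, 0.0559, 0.1038]
tool_rot: [3.14, -0.094, 0.002]
ft_force: [1.0, -0.1, -0.2]
grip_width: 0.644
grip_force: 0.0
```

Request:
{"method": "step_arm", "body": {"targets": [[0, -3.2, 0, 0, 0, -0.3, 0.64], [0, -3.2, 0, 0, 0, -0.3, 0.64], [0, -3.2, 0, 0, 0, -0.3, 0.64], [0, -3.2, 0, 0, 0, -0.3, 0.64], [0, -3.2, 0, 0, 0, -0.3, 0.64]]}}

```text
time: 9.05
position: [0.5222, -0.1042, 0.1039]
tool_rot: [3.138, -0.135, 0.002]
ft_force: [1.4, 0.5, -0.3]
grip_width: 0.64
grip_force: 0.0
```

Request:
{"method": "step_arm", "body": {"targets": [[-0.2, -3.2, 0, 0, 0, -0.3, 0.64], [-0.2, -3.2, 0, 0, 0, -0.3, 0.64], [-0.2, -2.2, 0, 0, 0, -0.2, 0.64], [0, -1.2, 0, 0, 0, 0, 0.64], [0, 0, 0, 0, 0, 0, 0.64]]}}

```text
time: 9.47
position: [0.5157, -0.204, 0.1033]
tool_rot: [3.136, -0.165, 0.001]
ft_force: [-0.9, -0.1, 0.4]
grip_width: 0.639
grip_force: 0.0
```

Request:
{"method": "step_arm", "body": {"targets": [[0, 0, 0, 0, 0, 0, 0.64], [0, 0, 0, 0, 0, 0, 0.64], [0, 0, 0, 0, 0, 0, 0.64], [0, 0, 0, 0, 0, 0, 0.64], [0, 0, 0, 0, 0, 0, 0.64]]}}

```text
time: 9.88
position: [0.5163, -0.1994, 0.1027]
tool_rot: [-3.138, 0.154, 0.0]
ft_force: [0.6, -0.1, -0.1]
grip_width: 0.638
grip_force: 0.0
```

```bash
cat > chk.py <<'E'
from h import *
import sys
print(ctrl.get_state()["position"].round(4),ctrl.get_state()["time"])
for n in("top","scene"):
    p,d=ctrl.get_image(n);W=world(n,d);x,y,z=W[...,0],W[...,1],W[...,2]
    k,l,st,ce=cv2.connectedComponentsWithStats(((z>.032)&(z<.05)&(d>0)&(x>.4)&(x<.62)&(y>-.35)&(y<.4)).astype(np.uint8),connectivity=4)
    for i in range(1,k):
        if st[i,4]>150: m=l==i;print(n,ce[i].round(),st[i,4],rect(n,m,.04),np.median(z[m]).round(4),np.median(p[m],0))
    if len(sys.argv)>1: cv2.imwrite(f"pics/{sys.argv[1]}{n}.png",cv2.resize(p[:,:,::-1],(800,600),interpolation=cv2.INTER_CUBIC))
E
python3 chk.py
```

```text
[ 0.5163 -0.1994  0.1027] 9.8833
top [264. 171.] 553 [520.5 -79.6 136.2  36.8  -6.3] 0.0404 [251. 251. 236.]
top [132. 174.] 658 [520.2 320.5 148.8  44.1  -0.9] 0.0402 [135.  120.5 103.5]
top [289. 183.] 236 [ 486.1 -155.    66.3   35.8   -1.5] 0.0399 [143. 174. 232.]
scene [193. 174.] 526 [ 518.4 -224.8  146.6   52.6   -6.7] 0.0407 [106. 104. 109.]
scene [207. 187.] 483 [ 521.6 -150.9  131.2   47.7   -3.7] 0.0407 [ 56. 136. 237.]
scene [223. 202.] 570 [524.6 -74.5 137.6  45.1  -6. ] 0.0407 [248. 248. 239.]
scene [343. 303.] 1389 [523.1 323.9 154.1  42.2  -0.9] 0.0413 [69. 66. 62.]
```

Black sits in its bay within about 1 mm. Next is silver.

Request:
{"method": "step_arm", "body": {"targets": [[0, -1.5, 0, 0, 0, -0.4, 0.64], [0, -1.35, -1, 0, 0, 0, 0.64], [0, 0, -2, 0, 0, 0, 0.64], [0, 0, -1, 0, 0, 0, 0.64], [0, 0, 0, 0, 0, 0, 0.64]]}}

```text
time: 10.4
position: [0.5133, -0.2297, 0.0593]
tool_rot: [-3.135, 0.171, 0.009]
ft_force: [-0.0, 1.3, -0.1]
grip_width: 0.644
grip_force: 0.0
```

Request:
{"method": "step_arm", "body": {"targets": [[0, 0, 0, 0, 0, 0, 0.64], [0, 0, 0, 0, 0, 0, 0.64], [0, 0, 0, 0, 0, 0, 0.64], [0, 0, 0, 0, 0, 0, 0.64], [0, 0, 0, 0, 0, 0, 0.64]]}}

```text
time: 10.82
position: [0.5165, -0.2293, 0.0635]
tool_rot: [3.136, -0.168, 0.002]
ft_force: [0.8, 0.0, 0.2]
grip_width: 0.638
grip_force: 0.0
```

Request:
{"method": "step_arm", "body": {"targets": [[0, 0.1, -1.5, 0, 0, 0, 0.64], [0, 0, -1.5, 0, 0, 0, 0.64], [0, 0, -1.1, 0, 0, 0, 0.64], [0, 0, -0.5, 0, 0, 0, 0.64], [0, 0, 0, 0, 0, 0, 0.64]]}}

```text
time: 11.23
position: [0.5151, -0.2278, 0.0155]
tool_rot: [-3.136, 0.168, 0.004]
ft_force: [-0.9, -0.2, -0.5]
grip_width: 0.64
grip_force: 0.0
```

Request:
{"method": "step_arm", "body": {"targets": [[0, 0, 0, 0, 0, 0, 0.64], [0, 0, 0, 0, 0, 0, 0.3], [0, 0, 0, 0, 0, 0, 0.3], [0, 0, 0, 0, 0, 0, 0.3], [0, 0, 0, 0, 0, 0, 0.3]]}}

```text
time: 11.65
position: [0.5165, -0.2287, 0.0174]
tool_rot: [3.136, -0.169, 0.002]
ft_force: [-0.2, -0.1, 2.2]
grip_width: 0.48
grip_force: 20.0
```

Request:
{"method": "step_arm", "body": {"targets": [[0, 0, 1, 0, 0, 0, 0.3], [0, 0, 2, 0, 0, 0, 0.3], [0, 0, 2.5, 0, 0, 0, 0.3], [0, 0, 2, 0, 0, 0, 0.3], [0, 2, 1, 0, 0, 0.3, 0.3]]}}

```text
time: 12.07
position: [0.5169, -0.2133, 0.1053]
tool_rot: [3.133, -0.169, 0.007]
ft_force: [0.3, -1.5, -0.3]
grip_width: 0.485
grip_force: 20.0
```

Request:
{"method": "step_arm", "body": {"targets": [[0.05, 3.2, 0, 0, 0, 0.3, 0.3], [0.05, 3.2, 0, 0, 0, 0.3, 0.3], [0.05, 3.2, 0, 0, 0, 0.3, 0.3], [0.05, 3.2, 0, 0, 0, 0.3, 0.3], [0.05, 3.2, 0, 0, 0, 0.3, 0.3]]}}

```text
time: 12.48
position: [0.5182, -0.0468, 0.1025]
tool_rot: [3.139, -0.119, 0.001]
ft_force: [1.1, -0.8, -0.7]
grip_width: 0.48
grip_force: 20.0
```

Request:
{"method": "step_arm", "body": {"targets": [[0.05, 3.2, 0, 0, 0, 0.3, 0.3], [0.05, 3.2, 0, 0, 0, 0.3, 0.3], [0.05, 3.2, 0, 0, 0, 0.3, 0.3], [0.05, 3.2, 0, 0, 0, 0.3, 0.3], [0.05, 3.2, 0, 0, 0, 0.3, 0.3]]}}

```text
time: 12.9
position: [0.5208, 0.1132, 0.1025]
tool_rot: [3.14, -0.078, 0.001]
ft_force: [0.5, 0.1, -1.9]
grip_width: 0.477
grip_force: 20.0
```

Request:
{"method": "step_arm", "body": {"targets": [[0, 3.2, 0, 0, 0, 0.3, 0.3], [0, 3.2, 0, 0, 0, 0.3, 0.3], [0, 3.2, 0, 0, 0, 0.3, 0.3], [0, 2.7, 0, 0, 0, 0.3, 0.3], [0, 1.5, 0, 0, 0, 0.3, 0.3]]}}

```text
time: 13.32
position: [0.52, 0.2541, 0.1026]
tool_rot: [-3.139, 0.03, -0.0]
ft_force: [-0.4, -0.0, -0.5]
grip_width: 0.478
grip_force: 20.0
```

Request:
{"method": "step_arm", "body": {"targets": [[0, 0, -1, 0, 0, 0, 0.3], [0, 0, -2, 0, 0, 0, 0.3], [0, 0, -2, 0, 0, 0, 0.3], [0, 0, 0, 0, 0, 0, 0.3], [0, 0, 0, 0, 0, 0, 0.3]]}}

```text
time: 13.73
position: [0.5203, 0.2474, 0.0506]
tool_rot: [3.139, -0.04, -0.005]
ft_force: [-0.1, -0.5, -0.9]
grip_width: 0.479
grip_force: 20.0
```

Request:
{"method": "step_arm", "body": {"targets": [[0, 0, 0, 0, 0, 0, 0.3], [0, 0, 0, 0, 0, 0, 0.3], [0, 0, 0, 0, 0, 0, 0.3], [0, 0, 0, 0, 0, 0, 0.3], [0, 0, 0, 0, 0, 0, 0.3]]}}

```text
time: 14.15
position: [0.5214, 0.2498, 0.0524]
tool_rot: [-3.141, 0.037, -0.002]
ft_force: [-1.5, 0.0, -1.4]
grip_width: 0.476
grip_force: 20.0
```

Request:
{"method": "step_arm", "body": {"targets": [[0, 0, -1, 0, 0, 0.2, 0.3], [0, 0, -1.2, 0, 0, 0, 0.3], [0, 0, -0.8, 0, 0, 0, 0.3], [0, 0, -0.3, 0, 0, 0, 0.3], [0, 0, 0, 0, 0, 0, 0.3]]}}

```text
time: 14.57
position: [0.5201, 0.2494, 0.0176]
tool_rot: [3.14, -0.031, -0.004]
ft_force: [-1.0, -0.2, -0.9]
grip_width: 0.482
grip_force: 20.0
```

Request:
{"method": "step_arm", "body": {"targets": [[0, 0, 0, 0, 0, 0, 0.3], [0, 0, -0.1, 0, 0, 0, 0.3], [0, 0, 0, 0, 0, 0, 0.3], [0, 0, 0, 0, 0, 0, 0.3], [0, 0, 0, 0, 0, 0, 0.3]]}}

```text
time: 14.98
position: [0.5209, 0.2497, 0.0175]
tool_rot: [3.141, -0.031, -0.0]
ft_force: [0.4, -0.6, -0.6]
grip_width: 0.481
grip_force: 20.0
```

Request:
{"method": "step_arm", "body": {"targets": [[0, 0, 0, 0, 0, 0, 0.64], [0, 0, 0, 0, 0, 0, 0.64], [0, 0, 0, 0, 0, 0, 0.64], [0, 0, 1, 0, 0, 0, 0.64], [0, 0, 2, 0, 0, 0, 0.64]]}}

```text
time: 15.4
position: [0.5192, 0.2488, 0.0463]
tool_rot: [3.14, -0.031, -0.007]
ft_force: [0.4, 0.7, 0.0]
grip_width: 0.633
grip_force: 0.0
```

Request:
{"method": "step_arm", "body": {"targets": [[0, 0, 3, 0, 0, 0, 0.64], [0, -1, 2.5, 0, 0, 0, 0.64], [0, -3.2, 0, 0, 0, -0.1, 0.64], [0, -3.2, 0, 0, 0, -0.1, 0.64], [0, -3.2, 0, 0, 0, -0.1, 0.64]]}}

```text
time: 15.82
position: [0.5214, 0.1432, 0.1044]
tool_rot: [-3.141, 0.037, -0.004]
ft_force: [1.1, -1.1, 0.1]
grip_width: 0.639
grip_force: 0.0
```

Request:
{"method": "step_arm", "body": {"targets": [[0, -3.2, 0, 0, 0, -0.1, 0.64], [0, -3.2, 0, 0, 0, -0.1, 0.64], [0, -3.2, 0, 0, 0, -0.1, 0.64], [0, -3.2, 0, 0, 0, -0.1, 0.64], [0, -3.2, 0, 0, 0, -0.1, 0.64]]}}

```text
time: 16.23
position: [0.5211, -0.0177, 0.1038]
tool_rot: [3.141, -0.053, 0.002]
ft_force: [0.6, 0.3, -0.9]
grip_width: 0.637
grip_force: 0.0
```

Request:
{"method": "step_arm", "body": {"targets": [[0, -3.2, 0, 0, 0, -0.1, 0.64], [-0.1, -3.2, 0, 0, 0, -0.1, 0.64], [-0.1, -3.2, 0, 0, 0, -0.1, 0.64], [0, -2.7, 0, 0, 0, 0, 0.64], [0, -1.5, 0, 0, 0, 0, 0.64]]}}

```text
time: 16.65
position: [0.5187, -0.1587, 0.1037]
tool_rot: [3.139, -0.068, 0.001]
ft_force: [0.7, 0.5, -0.9]
grip_width: 0.639
grip_force: 0.0
```

Request:
{"method": "step_arm", "body": {"targets": [[0, 0, 0, 0, 0, 0, 0.64], [0, 0, -1, 0, 0, 0, 0.64], [0, 0, -2, 0, 0, 0, 0.64], [0, 0, -1, 0, 0, 0, 0.64], [0, 0, 0, 0, 0, 0, 0.64]]}}

```text
time: 17.07
position: [0.5169, -0.1517, 0.0599]
tool_rot: [-3.139, 0.057, 0.008]
ft_force: [0.5, 0.0, -1.4]
grip_width: 0.637
grip_force: 0.0
```

Request:
{"method": "step_arm", "body": {"targets": [[0, 0, 0, 0, 0, 0, 0.64], [0, 0, 0, 0, 0, 0, 0.64], [0, 0, 0, 0, 0, 0, 0.64], [0, 0, 0, 0, 0, 0, 0.64], [0, 0, 0, 0, 0, 0, 0.64]]}}

```text
time: 17.48
position: [0.5195, -0.1543, 0.0634]
tool_rot: [3.14, -0.062, 0.002]
ft_force: [-0.3, 0.2, -1.0]
grip_width: 0.638
grip_force: 0.0
```

```bash
python3 chk.py
```

```text
[ 0.5195 -0.1543  0.0634] 17.4833
top [132. 174.] 662 [520.  320.6 148.8  44.   -1.6] 0.0399 [133.5 120.  104. ]
top [156. 174.] 618 [518.5 247.2 141.8  41.2  -1. ] 0.0401 [180. 176. 173.]
top [263. 184.] 231 [481.2 -75.3  57.8  36.8  -6.3] 0.0405 [254. 254. 246.]
scene [206. 188.] 435 [ 521.5 -150.9  131.2   46.5   -2.3] 0.0404 [ 48. 107. 152.]
scene [223. 202.] 569 [524.7 -74.8 137.2  45.6  -6.8] 0.0406 [248. 248. 238.]
scene [316. 279.] 1225 [522.3 250.9 149.4  46.2  -1.2] 0.041 [178. 169. 168.]
scene [343. 303.] 1395 [ 5.231e+02  3.240e+02  1.542e+02  4.300e+01 -5.000e-01] 0.0414 [70. 67. 63.]
```

Silver is placed well. Next I'll grasp blue.

Request:
{"method": "step_arm", "body": {"targets": [[0, 0, -1.5, 0, 0, 0, 0.64], [0, 0, -1.5, 0, 0, 0, 0.64], [0, 0, -1.1, 0, 0, 0, 0.64], [0, 0, -0.5, 0, 0, 0, 0.64], [0, 0, 0, 0, 0, 0, 0.64]]}}

```text
time: 18.0
position: [0.518, -0.154, 0.0154]
tool_rot: [-3.14, 0.062, 0.004]
ft_force: [0.3, -0.1, -0.3]
grip_width: 0.638
grip_force: 0.0
```

Request:
{"method": "step_arm", "body": {"targets": [[0, 0, 0, 0, 0, 0, 0.64], [0, 0, 0, 0, 0, 0, 0.3], [0, 0, 0, 0, 0, 0, 0.3], [0, 0, 0, 0, 0, 0, 0.3], [0, 0, 0, 0, 0, 0, 0.3]]}}

```text
time: 18.42
position: [0.5194, -0.1544, 0.0172]
tool_rot: [3.141, -0.062, 0.001]
ft_force: [-1.1, 0.3, 0.4]
grip_width: 0.434
grip_force: 20.0
```

Request:
{"method": "step_arm", "body": {"targets": [[0, 0, 1, 0, 0, 0, 0.3], [0, 0, 2, 0, 0, 0, 0.3], [0, 0, 2.5, 0, 0, 0, 0.3], [0, 0, 2, 0, 0, 0, 0.3], [0, 2, 1, 0, 0, 0.1, 0.3]]}}

```text
time: 18.83
position: [0.5203, -0.139, 0.1053]
tool_rot: [3.137, -0.068, 0.007]
ft_force: [0.2, -1.0, -0.7]
grip_width: 0.436
grip_force: 20.0
```

Request:
{"method": "step_arm", "body": {"targets": [[0, 3.2, 0, 0, 0, 0.1, 0.3], [0, 3.2, 0, 0, 0, 0.1, 0.3], [0, 3.2, 0, 0, 0, 0.1, 0.3], [0, 3.2, 0, 0, 0, 0.1, 0.3], [0, 3.2, 0, 0, 0, 0.1, 0.3]]}}

```text
time: 19.25
position: [0.5189, 0.0272, 0.1026]
tool_rot: [3.141, -0.045, 0.001]
ft_force: [0.5, 0.2, -1.1]
grip_width: 0.434
grip_force: 20.0
```

Request:
{"method": "step_arm", "body": {"targets": [[0, 3.2, 0, 0, 0, 0.1, 0.3], [0, 3.2, 0, 0, 0, 0.1, 0.3], [0, 3.2, 0, 0, 0, 0.1, 0.3], [0, 2.4, 0, 0, 0, 0.1, 0.3], [0, 2, 0, 0, 0, 0.1, 0.3]]}}

```text
time: 19.67
position: [0.5186, 0.1685, 0.1027]
tool_rot: [-3.141, 0.028, -0.001]
ft_force: [1.1, 0.5, -0.4]
grip_width: 0.435
grip_force: 20.0
```

Request:
{"method": "step_arm", "body": {"targets": [[0, 1, 0, 0, 0, 0, 0.3], [0, 0, -1, 0, 0, 0, 0.3], [0, 0, -2, 0, 0, 0, 0.3], [0, 0, -2, 0, 0, 0, 0.3], [0, 0, 0, 0, 0, 0, 0.3]]}}

```text
time: 20.08
position: [0.5162, 0.1722, 0.0475]
tool_rot: [3.138, -0.035, -0.011]
ft_force: [-1.4, 0.1, -1.9]
grip_width: 0.434
grip_force: 20.0
```

Request:
{"method": "step_arm", "body": {"targets": [[0, 0, 0, 0, 0, 0, 0.3], [0, 0, 0, 0, 0, 0, 0.3], [0, 0, 0, 0, 0, 0, 0.3], [0, 0, 0, 0, 0, 0, 0.3], [0, 0, 0, 0, 0, 0, 0.3]]}}

```text
time: 20.5
position: [0.5197, 0.1757, 0.0527]
tool_rot: [-3.141, 0.032, -0.003]
ft_force: [0.4, 0.3, -0.3]
grip_width: 0.435
grip_force: 20.0
```

Request:
{"method": "step_arm", "body": {"targets": [[0, 0, -1, 0, 0, 0, 0.3], [0, 0, -1.2, 0, 0, 0, 0.3], [0, 0, -0.8, 0, 0, 0, 0.3], [0, 0, -0.3, 0, 0, 0, 0.3], [0, 0, 0, 0, 0, 0, 0.3]]}}

```text
time: 20.92
position: [0.518, 0.1755, 0.0176]
tool_rot: [3.141, -0.031, -0.004]
ft_force: [0.5, -0.6, -1.1]
grip_width: 0.435
grip_force: 20.0
```

Request:
{"method": "step_arm", "body": {"targets": [[0, 0, 0, 0, 0, 0, 0.3], [0, 0, -0.1, 0, 0, 0, 0.3], [0, 0, 0, 0, 0, 0, 0.3], [0, 0, 0, 0, 0, 0, 0.3], [0, 0, 0, 0, 0, 0, 0.3]]}}

```text
time: 21.33
position: [0.519, 0.1757, 0.0176]
tool_rot: [3.141, -0.032, -0.0]
ft_force: [0.3, 0.1, -1.1]
grip_width: 0.436
grip_force: 20.0
```

Request:
{"method": "step_arm", "body": {"targets": [[0, 0, 0, 0, 0, 0, 0.62], [0, 0, 0, 0, 0, 0, 0.62], [0, 0, 0, 0, 0, 0, 0.62], [0, 0, 1, 0, 0, 0, 0.62], [0, 0, 2, 0, 0, 0, 0.62]]}}

```text
time: 21.75
position: [0.5171, 0.1751, 0.0464]
tool_rot: [3.14, -0.031, -0.007]
ft_force: [0.4, -0.0, 0.6]
grip_width: 0.613
grip_force: 0.0
```

Request:
{"method": "step_arm", "body": {"targets": [[0, 0, 3, 0, 0, 0, 0.62], [0, -1, 2.5, 0, 0, 0, 0.62], [0, -3.2, 0, 0, 0, -0.5, 0.62], [0, -3.2, 0, 0, 0, -0.5, 0.62], [0, -3.2, 0, 0, 0, -0.5, 0.62]]}}

```text
time: 22.17
position: [0.5195, 0.0691, 0.1044]
tool_rot: [3.141, -0.071, 0.004]
ft_force: [0.6, -0.3, -0.3]
grip_width: 0.621
grip_force: 0.0
```

Request:
{"method": "step_arm", "body": {"targets": [[0.1, -3.2, 0, 0, 0, -0.7, 0.62], [0.1, -3.2, 0, 0, 0, -0.7, 0.62], [0, -3.2, 0, 0, 0, -0.7, 0.62], [0, -2.6, 0, 0, 0, -0.7, 0.62], [0, -1.5, 0, 0, 0, -0.7, 0.62]]}}

```text
time: 22.58
position: [0.521, -0.0713, 0.1036]
tool_rot: [3.135, -0.176, 0.001]
ft_force: [0.5, -1.5, -0.8]
grip_width: 0.619
grip_force: 0.0
```

Request:
{"method": "step_arm", "body": {"targets": [[0, -1, 0, 0, 0, 0, 0.62], [0, 0, -1, 0, 0, 0, 0.62], [0, 0, -2, 0, 0, 0, 0.62], [0, 0, -1, 0, 0, 0, 0.62], [0, 0, 0, 0, 0, 0, 0.62]]}}

```text
time: 23.0
position: [0.5188, -0.0748, 0.0598]
tool_rot: [-3.135, 0.164, 0.009]
ft_force: [0.1, -1.4, -0.3]
grip_width: 0.622
grip_force: 0.0
```

Request:
{"method": "step_arm", "body": {"targets": [[0, 0, 0, 0, 0, 0, 0.62], [0, 0, 0, 0, 0, 0, 0.62], [0, 0, 0, 0, 0, 0, 0.62], [0, 0, 0, 0, 0, 0, 0.62], [0, 0, 0, 0, 0, 0, 0.62]]}}

```text
time: 23.42
position: [0.5215, -0.0772, 0.0634]
tool_rot: [3.137, -0.168, 0.002]
ft_force: [-0.5, -0.4, -0.0]
grip_width: 0.623
grip_force: 0.0
```

```bash
python3 chk.py
```

```text
[ 0.5215 -0.0772  0.0634] 23.4167
top [132. 174.] 670 [520.1 320.6 148.8  43.7  -1.2] 0.0401 [131.5 118.5 102. ]
top [156. 174.] 616 [518.5 246.9 141.8  41.6  -1.2] 0.04 [179. 175. 172.]
top [180. 174.] 541 [518.4 173.6 125.8  39.6  -1.3] 0.0405 [123. 159. 234.]
scene [222. 202.] 495 [524.9 -74.4 138.4  45.4  -5.7] 0.0406 [203. 196. 169.]
scene [291. 258.] 823 [521.7 176.9 131.8  41.6  -1.3] 0.0407 [ 65. 147. 241.]
scene [316. 279.] 1221 [522.2 251.  149.3  46.2  -1.2] 0.0411 [180. 172. 170.]
scene [343. 303.] 1395 [523.1 323.8 154.1  42.2  -0.8] 0.0414 [70. 67. 63.]
```

Blue is placed. White is the last one.

Request:
{"method": "step_arm", "body": {"targets": [[0, 0, -1.5, 0, 0, 0, 0.62], [0, 0, -1.5, 0, 0, 0, 0.62], [0, 0, -1.1, 0, 0, 0, 0.62], [0, 0, -0.5, 0, 0, 0, 0.62], [0, 0, 0, 0, 0, 0, 0.62]]}}

```text
time: 23.93
position: [0.5199, -0.0771, 0.0155]
tool_rot: [-3.137, 0.168, 0.004]
ft_force: [-0.9, 0.4, -0.4]
grip_width: 0.621
grip_force: 0.0
```

Request:
{"method": "step_arm", "body": {"targets": [[0, 0, 0, 0, 0, 0, 0.62], [0, 0, 0, 0, 0, 0, 0.3], [0, 0, 0, 0, 0, 0, 0.3], [0, 0, 0, 0, 0, 0, 0.3], [0, 0, 0, 0, 0, 0, 0.3]]}}

```text
time: 24.35
position: [0.5214, -0.0774, 0.0173]
tool_rot: [3.137, -0.169, 0.001]
ft_force: [0.0, -0.8, 2.6]
grip_width: 0.426
grip_force: 20.0
```

Request:
{"method": "step_arm", "body": {"targets": [[0, 0, 1, 0, 0, 0, 0.3], [0, 0, 2, 0, 0, 0, 0.3], [0, 0, 2.5, 0, 0, 0, 0.3], [0, 0, 2, 0, 0, 0, 0.3], [0, 2, 1, 0, 0, 0.7, 0.3]]}}

```text
time: 24.77
position: [0.5226, -0.0616, 0.105]
tool_rot: [3.134, -0.159, 0.007]
ft_force: [1.0, -1.0, -0.2]
grip_width: 0.423
grip_force: 20.0
```

Request:
{"method": "step_arm", "body": {"targets": [[-0.1, 3.2, 0, 0, 0, 0.7, 0.3], [-0.1, 3.2, 0, 0, 0, 0.7, 0.3], [-0.1, 3.2, 0, 0, 0, 0.7, 0.3], [-0.1, 3, 0, 0, 0, 0.7, 0.3], [-0.1, 2, 0, 0, 0, 0.7, 0.3]]}}

```text
time: 25.18
position: [0.5152, 0.0932, 0.1024]
tool_rot: [-3.14, 0.046, -0.001]
ft_force: [0.1, 0.4, -1.5]
grip_width: 0.424
grip_force: 20.0
```

Request:
{"method": "step_arm", "body": {"targets": [[0, 1.3, 0, 0, 0, 0.7, 0.3], [0, 0, -1, 0, 0, 0, 0.3], [0, 0, -2, 0, 0, 0, 0.3], [0, 0, -2, 0, 0, 0, 0.3], [0, 0, 0, 0, 0, 0, 0.3]]}}

```text
time: 25.6
position: [0.5128, 0.099, 0.0475]
tool_rot: [3.139, -0.038, -0.012]
ft_force: [-2.4, 0.1, -1.6]
grip_width: 0.427
grip_force: 20.0
```

Request:
{"method": "step_arm", "body": {"targets": [[0, 0, 0, 0, 0, 0, 0.3], [0, 0, 0, 0, 0, 0, 0.3], [0, 0, 0, 0, 0, 0, 0.3], [0, 0, 0, 0, 0, 0, 0.3], [0, 0, 0, 0, 0, 0, 0.3]]}}

```text
time: 26.02
position: [0.5167, 0.1016, 0.0526]
tool_rot: [3.141, -0.035, 0.002]
ft_force: [0.4, 0.1, -0.3]
grip_width: 0.423
grip_force: 20.0
```

Now lower, release, lift and move clear towards the right, then check.

Request:
{"method": "step_arm", "body": {"targets": [[0, 0, -1, 0, 0, 0, 0.3], [0, 0, -1.2, 0, 0, 0, 0.3], [0, 0, -0.8, 0, 0, 0, 0.3], [0, 0, -0.3, 0, 0, 0, 0.3], [0, 0, 0, 0, 0, 0, 0.3]]}}

```text
time: 26.43
position: [0.515, 0.1017, 0.0176]
tool_rot: [3.141, -0.034, -0.004]
ft_force: [-0.1, -0.9, -1.0]
grip_width: 0.422
grip_force: 20.0
```

Request:
{"method": "step_arm", "body": {"targets": [[0, 0, 0, 0, 0, 0, 0.3], [0, 0, -0.1, 0, 0, 0, 0.3], [0, 0, 0, 0, 0, 0, 0.3], [0, 0, 0, 0, 0, 0, 0.3], [0, 0, 0, 0, 0, 0, 0.3]]}}

```text
time: 26.85
position: [0.516, 0.1017, 0.0177]
tool_rot: [3.141, -0.034, -0.0]
ft_force: [-0.3, 0.8, -0.2]
grip_width: 0.421
grip_force: 20.0
```

Request:
{"method": "step_arm", "body": {"targets": [[0, 0, 0, 0, 0, 0, 0.62], [0, 0, 0, 0, 0, 0, 0.62], [0, 0, 0, 0, 0, 0, 0.62], [0, 0, 1, 0, 0, 0, 0.62], [0, 0, 2, 0, 0, 0, 0.62]]}}

```text
time: 27.27
position: [0.514, 0.1014, 0.0465]
tool_rot: [3.141, -0.034, -0.007]
ft_force: [0.5, -0.8, 0.0]
grip_width: 0.606
grip_force: 0.0
```

Request:
{"method": "step_arm", "body": {"targets": [[0, 0, 3, 0, 0, 0, 0.62], [0, -1, 3, 0, 0, 0, 0.62], [0, -3.2, 1, 0, 0, 0, 0.62], [0, -3.2, 0, 0, 0, 0, 0.62], [0, -3.2, 0, 0, 0, 0, 0.62]]}}

```text
time: 27.68
position: [0.5171, -0.005, 0.1202]
tool_rot: [3.141, -0.031, 0.006]
ft_force: [0.6, -0.8, -0.7]
grip_width: 0.62
grip_force: 0.0
```

Request:
{"method": "step_arm", "body": {"targets": [[0, -3.2, 0, 0, 0, 0, 0.62], [0, -3.2, 0, 0, 0, 0, 0.62], [0, -3.2, 0, 0, 0, 0, 0.62], [0, -3, 0, 0, 0, 0, 0.62], [0, -1.5, 0, 0, 0, 0, 0.62]]}}

```text
time: 28.1
position: [0.5156, -0.1502, 0.1187]
tool_rot: [3.139, -0.042, 0.001]
ft_force: [-0.5, -0.3, 0.6]
grip_width: 0.619
grip_force: 0.0
```

Request:
{"method": "step_arm", "body": {"targets": [[0, 0, 0, 0, 0, 0, 0.62], [0, 0, 0, 0, 0, 0, 0.62], [0, 0, 0, 0, 0, 0, 0.62], [0, 0, 0, 0, 0, 0, 0.62], [0, 0, 0, 0, 0, 0, 0.62]]}}

```text
time: 28.52
position: [0.5163, -0.1435, 0.1179]
tool_rot: [-3.141, 0.03, -0.0]
ft_force: [0.7, -0.7, 0.3]
grip_width: 0.62
grip_force: 0.0
```

```bash
python3 chk.py end
```

```text
[ 0.5163 -0.1435  0.1179] 28.5167
top [132. 174.] 666 [ 5.202e+02  3.206e+02  1.491e+02  4.450e+01 -4.000e-01] 0.0401 [132.  118.5 102. ]
top [156. 174.] 622 [518.5 247.1 141.8  41.2  -1.1] 0.04 [179.  174.5 172. ]
top [205. 174.] 562 [515.5  99.2 134.4  37.9  -1.2] 0.0403 [250. 245. 225.]
top [180. 174.] 541 [516.9 173.5 128.7  39.8  -1.4] 0.04 [122. 160. 234.]
scene [270. 239.] 752 [519.3 103.8 139.9  42.1  -1.2] 0.0407 [247. 247. 236.]
scene [291. 258.] 823 [521.4 176.9 131.2  41.8  -1.6] 0.0408 [ 65. 145. 240.]
scene [316. 279.] 1216 [522.4 251.2 149.6  46.7  -1.2] 0.041 [177. 169. 167.]
scene [343. 303.] 1392 [523.1 323.9 154.1  42.   -0.9] 0.0414 [69. 67. 62.]
```

View pics/endscene.png

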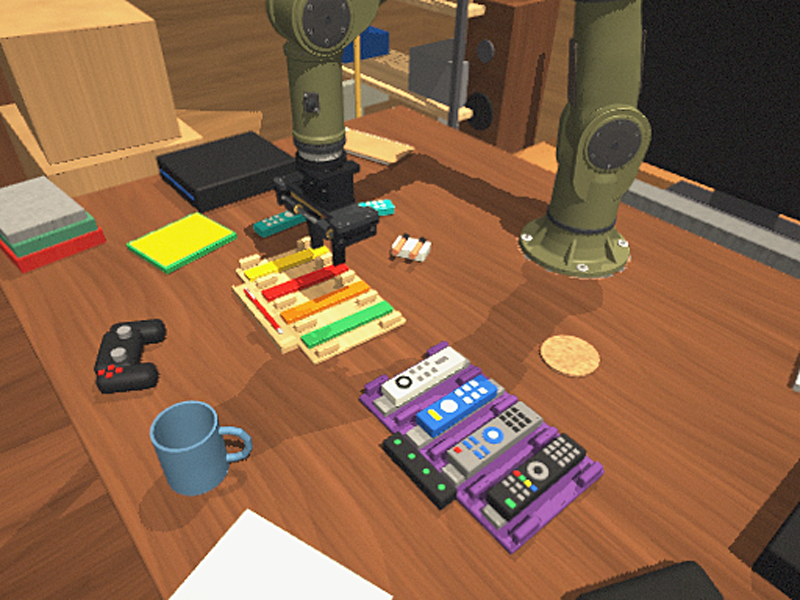

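The final view shows white (425,375), blue (455,405), silver (495,440) and black (537,475) keys up in their bays. That is the reversed order, each within about 3 mm of its bay centre. The pen is still on its ledge at (265,310), and the gripper is clear of everything.

```bash
python3 -c "
from bench import ctrl
print(ctrl.close_job())"
```

```text
the job is handed in; nothing more can be done
None
```

All four remotes are in the dock in reversed order, keys up and centred to within about 3 mm; the pen is untouched, and the job was handed in at about 29 s (no verdict was returned).

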